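# Hang the second stirrup weight on the creep tester's hook

## Robot

A 6-joint arm with a two-finger parallel gripper is mounted at the origin on a cart in front of the work surface, level with it; the furniture and walls round the work are solid. World frame = base frame: x ahead of the robot, y to its left, z up, the work surface at z = 0. Lengths are in m, angles in degrees, forces in N, time in s.
With the tool pointing down it reaches from about 0.35 to 0.875 m from the base axis. Payload 4.2 kg.
Tool frame: the origin (TCP) lies between the finger pads; the fingertips stand 8 mm ahead of it and the grasp point (between the pads) lies 11 mm behind it; z points along the fingers, y is the line along which they close (so a half turn about z gives the same grasp; the last joint's range is limited). The gripper opens to 87 mm and grips with 3 to 60 N. Pads are 19 mm wide; open, the fingers measure 117 mm over their backs; the gripper's body (75 mm by 190 mm) begins 51 mm behind the grasp point.
Start: joints at [78.186, 22.042, 0.453, 0, -68.411, -14.817], TCP at [0.28, 0.559, 0.231] pointing down, gripper open.
Joint ranges: [-179.83, 179.83], [-69.29, 118.12], [-61.27, 80.66], [-181.25, 117.63], [-171.15, -9.14], [-177.46, 177.46]. Speed limits (degrees/s): [159.86, 159.86, 180, 180, 180, 180].

## Interface

Orientations are given as a 3x3 rotation matrix whose columns are the frame's x, y, z axes.
In Python, from station import sense, capture, camera_model, finish_job, find_in gives the robot as it stands. The module is installed in compiled form; this text tells all that it offers.
- The arm moves only by the tool arm_command, never from a script. Its argument "motion" is a list of rows, each a list of 7 numbers: the finger opening in mm, from 0 to 87, then the shift along the tool's x, y, z in mm, then the turn, a rotation vector about the tool's x, y, z in rad. In form: [[jaw, dx, dy, dz, rx, ry, rz], ...]. A call has 1 to 8 rows; each row shifts and turns the commanded pose from where the row before left it, along the tool's axes as they then stand; what a row does not reach is not made up. A row lasts 1/10 s, in which the tool goes at most 50 mm and 8.59 degrees, less where a joint would pass 70% of its speed; a pose out of reach is approached as far as the arm can. A call with a gripper value outside its range is refused whole. The fingers move at their own pace and stop on an object; the grip force is fixed at half the most. Time passes only in rows, so rows that do not move let the fingers close. It gives the time, the measured TCP pose, the force, the opening and the grip force at its end, in the units of the state.
- sense(): the state, without advancing time (a new reading comes with each control period).
- capture(name): name is "side" or "top"; returns the picture (420x560x3 uint8, red, green, blue); there is no depth.
- camera_model(name): a dict with "fx", "fy", "cx", "cy" (pixels), "R" (3x3) and "t" (3): a world point X has camera coordinates R X + t. Camera axes: x right, y down, z forward; pixel columns grow to the right and rows downward; lengths in m; the calibration is good to about 2 mm. A picture is of the moment at which its call begins. camera_model takes no time and is no camera call.
- finish_job(): hands the job in; it is judged then, once.
Trained networks look in the newest picture that a camera, given by its name, has taken for a name from the list of things; names that differ only in an ending like _2 or _b are one class to them, and where a whole thing is asked for, a point or a joint stands for the part that bears it (a point fixed in the world has none). Each returns a list of dicts, best first, with "p" (0 to 1); they miss things now and then, are a little off and sometimes report something else, mostly with a low value. They report only what shows in the picture. A call takes as long as a camera call. They do not tell look-alikes from the thing itself.
- find_in(target, camera): "location" ([row, column] in pixels, amid what is visible of it).
The state is a dict: "time_s": time; "joints": joint angles; "joint_velocities": joint speeds; "effort": joint torques, N m; "tcp_pos": TCP position; "ee_rot": TCP orientation; "wrist_force": force on the tool from outside, world axes, zero at the start; "moment": the same for the moment, N m; "gripper_width": opening from 0.0 (shut) to 1.0 (fully open); "gripper_force": force on a finger pad.
Only numpy, scipy, OpenCV 4.12 (cv2) and the standard library are available. Lean on these libraries where they do the work, as an engineer would, in place of code of your own. Each camera call takes 0.05 s, during which the arm holds its last target. There are 200 camera calls.

## Task

A plastic test piece is under load in the lever tester, with one stirrup weight already hanging in the inner dip of the lever's hook. Pick up the larger stirrup weight that stands on the bench and hang it by its bail in the free outer dip, lowering it slowly so that the lever takes up the load gradually, and let go only when the hook carries its whole weight: the test piece must get no shock (the hook must never move faster than about 4 cm/s, nor be pushed hard). Do not knock the first weight, which must stay hanging in its own dip, and leave the other things on the bench alone.

Things in the scene. Friction and masses are not known exactly. Their poses are not given: they have to be found in the camera images.
- rig: Bench lever-arm creep tester, fixed: grey base 200 x 130 mm, two aluminium cheeks 224 mm high with the lever's pivot between them (205 mm up), white plastic test piece behind. Origin on the worktop below the pivot, z up; the lever's long arm with the hook points along this body's -x, towards the robot, turned by up to 0.22 rad.
- lever (a joint): Turn of the lever, rad: near 0 at the start (first weight on, lever sloping 0.08 rad up towards the hook), grows as the hook sinks (1 rad = 176 mm at the outer dip). The test piece gives like a lightly damped spring: the outer dip sinks 7.7 mm for each newton hung there, and jumps if a weight is let go before the hook carries it.
- outer_dip (a point): Top of the hook's round steel bar at the bottom of the free outer dip, 176 mm from the pivot, about 219 mm above the worktop at the start. Moves with the lever; x runs along the lever from hook to pivot, y to the left, z up. The bar is 8 mm thick and lies 0 to 8 mm below this point here; 15 mm inwards it has a hump 6 mm high.
- hook_tip (a point): Top of the upturned outer end of the hook's bar (8 mm thick): 16 mm further out than outer_dip and 11 mm above it, on the lever. The bail must pass over this tip from outside.
- inner_dip (a point): The same point as outer_dip in the inner dip, 30 mm further in, 146 mm from the pivot; the first weight hangs here. Behind it the bar enters a 16 mm collar and the lever's beam (18 mm high, 10 mm wide).
- second_weight_center (a point): Centre of the larger stirrup weight: steel block 20 (x) x 44 (y) x 44 (z) mm with a bail of 7 mm wire on top, 80 mm high in all, standing upright, turned up to 0.5 rad. The point is 40 mm above its foot, 4 mm below the block's top; grip the block across its 44 mm. Bail in the y-z plane: legs 28 mm apart (21 mm free), gabled top. Mass unknown: 0.22 to 0.51 kg.
- second_weight_eye (a point): Point inside the larger weight's bail where the top of the hook's bar lies when it hangs: 71.7 mm above the foot, 31.5 mm above second_weight_center, 27.7 mm above the block's top. Hung right, it coincides with outer_dip; carried about 14 mm higher than outer_dip it passes the tip freely (3 mm above, 5 mm below or more).
- first_weight_center (a point): Centre of the smaller stirrup weight, which hangs from the start: block 17 (x) x 38 (y) x 34 (z) mm, same bail, 70 mm high in all.
- first_weight_eye (a point): The hanging point inside the smaller weight's bail: lies at inner_dip while it hangs right.
- dropper: Small brown dropper bottle, 34 mm across, 70 mm high, stands near the work; origin at its foot.
- stopper: Brown-red rubber stopper, 28 mm across, 26 mm high; origin at its foot.
- bench_timer: White bench timer, 62 x 65 x 19 mm, lying to the left; origin under its middle.
- marker: White marker pen with a black cap, 131 mm long, 14 mm thick, lying to the right; origin under its middle.
There are look-alikes about, which are no part of the job. What is shaped like the part that bears second_weight_center but orange or red is not meant.

How it is judged:
By the outcome, as a careful person would: the job done as asked, in the order asked, and still so for the second after the job is handed in, with the robot touching nothing.
It also fails if it takes over 54 s, if anything falls off the work surface, if the arm or the gripper's body presses on something with over 40 N, if the wrist force passes 120 N, or if a joint passes its speed limit or range.

## Working session

There is one attempt and no reset: what is moved stays moved. The work goes in short steps, Python scripts to look and compute and a tool call to move; the robot and the scene stay as the last step left them, time stands still between calls to the robot, and variables do not carry over. Pictures are saved under pics/ and viewed, at most 11 in all, crops included, and the job is handed in when it is done.

Besides the shell and the picture viewer there is one more tool, called after "Call:" by a JSON object that holds its "api" and its "payload". arm_command: Moves the arm, as the interface text tells. Its arguments: {"type":"object","properties":{"motion":{"type":"array"}},"required":["motion"]}

```bash
mkdir -p pics; cat > h.py <<'E'
from station import *
import numpy as np, cv2
def look(names, cams=("side","top"), save=None):
    for c in cams:
        im=capture(c)
        if save: cv2.imwrite(f"pics/{save}_{c}.png", im[:,:,::-1])
        for n in names:
            print(c,n,[(np.round(d["location"],1).tolist(),round(d["p"],2)) for d in find_in(n,c)[:4]])
def ray(c,rc):
    m=camera_model(c);R=np.array(m["R"]);t=np.array(m["t"])
    d=R.T@np.array([(rc[1]-m["cx"])/m["fx"],(rc[0]-m["cy"])/m["fy"],1]);return -R.T@t,d/np.linalg.norm(d)
def tri(a,b):
    o1,d1=ray("side",a);o2,d2=ray("top",b)
    s=np.linalg.lstsq(np.c_[d1,-d2],o2-o1,rcond=None)[0]
    p,q=o1+s[0]*d1,o2+s[1]*d2;return (p+q)/2,np.linalg.norm(p-q)
def onz(c,rc,z):
    o,d=ray(c,rc);return o+d*(z-o[2])/d[2]
def proj(c,X):
    m=camera_model(c);p=np.array(m["R"])@np.array(X)+np.array(m["t"]);return [round(float(m["fy"]*p[1]/p[2]+m["cy"]),1),round(float(m["fx"]*p[0]/p[2]+m["cx"]),1)]
E
python3 - <<'E'
from h import *
look(["second_weight_center","second_weight_eye","first_weight_eye","outer_dip","hook_tip","inner_dip","dropper","stopper"],save="a")
for c in("side","top"): print(c,ray(c,(210,280)))
s=sense();print(s["tcp_pos"],np.round(s["ee_rot"],3).tolist(),s["time_s"])
E
```

```text
side second_weight_center [([209.8, 313.1], 0.72), ([211.8, 333.1], 0.56)]
side second_weight_eye [([209.7, 313.9], 0.53), ([213.9, 328.9], 0.43)]
side first_weight_eye [([212.2, 295.5], 0.57)]
side outer_dip [([194.0, 269.9], 0.8)]
side hook_tip [([195.3, 275.1], 0.91), ([371.5, 274.7], 0.5)]
side inner_dip [([195.5, 272.7], 0.62)]
side dropper [([305.3, 282.6], 0.89)]
side stopper [([221.9, 291.2], 0.44)]
top second_weight_center [([245.4, 390.5], 0.56), ([260.2, 140.1], 0.54), ([259.7, 376.0], 0.47)]
top second_weight_eye [([222.9, 389.3], 0.61)]
top first_weight_eye [([181.6, 283.3], 0.67), ([231.7, 274.3], 0.44)]
top outer_dip [([180.6, 281.1], 0.61)]
top hook_tip [([180.0, 281.7], 0.95), ([210.6, 352.0], 0.52)]
top inner_dip [([179.8, 280.1], 0.87)]
top dropper [([247.1, 198.5], 0.5)]
top stopper [([210.9, 350.9], 0.58)]
side (array([0.21349201, 1.13965635, 0.72465806]), array([ 0.27490584, -0.86240001, -0.42508   ]))
top (array([0.36660652, 0.00601719, 1.31675977]), array([ 1.76780277e-01,  1.26225590e-04, -9.84250333e-01]))
[0.28011495 0.55868781 0.23057737] [[0.894, -0.448, 0.0], [-0.448, -0.894, 0.0], [0.0, -0.0, -1.0]] 0.9
```

View pics/a_side.png

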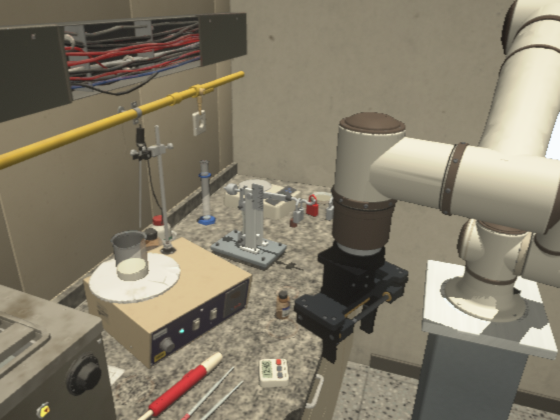

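View pics/a_top.png

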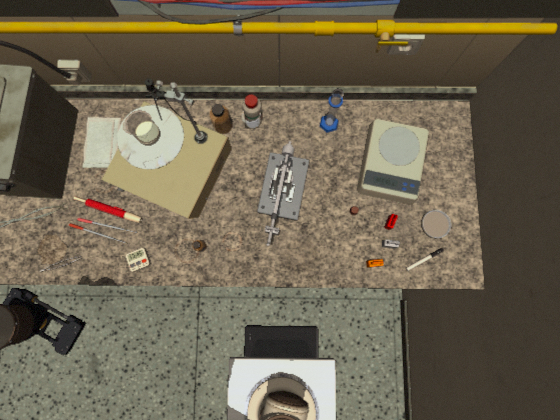

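The top picture shows these candidates: the grey weight at (244,391), the red one at (221,392) and the orange one at (263,376). The weight already hanging is near (232,273). Grey on the bench fits the description, so I'll check it in a crop.

```bash
python3 - <<'E'
from h import *
t=cv2.imread("pics/a_top.png");s=cv2.imread("pics/a_side.png")
a=cv2.resize(t[130:280,250:450],(800,600),interpolation=cv2.INTER_CUBIC)
b=cv2.resize(s[165:285,205:365],(800,600),interpolation=cv2.INTER_CUBIC)
cv2.imwrite("pics/c1.png",a);cv2.imwrite("pics/c2.png",b)
for n,rc in dict(w=(244,391),tip=(238,270),rig=(190,283)).items(): print(n,onz("top",rc,0.04),onz("top",rc,.22))
p=onz("top",(244,391),.044);print(proj("side",p))
print(proj("side",onz("top",(221,392),.04)),proj("side",onz("top",(263,376),.04)))
E
```

```text
w [ 0.49338425 -0.331364    0.04      ] [ 0.47551088 -0.28379937  0.22      ]
tip [0.50889448 0.03613277 0.04      ] [0.48883445 0.03188702 0.22      ]
rig [ 0.6593314  -0.00275727  0.04      ] [ 0.61806249 -0.00152023  0.22      ]
[207.0, 330.6]
[204.3, 311.8] [215.8, 343.9]
```

View pics/c1.png

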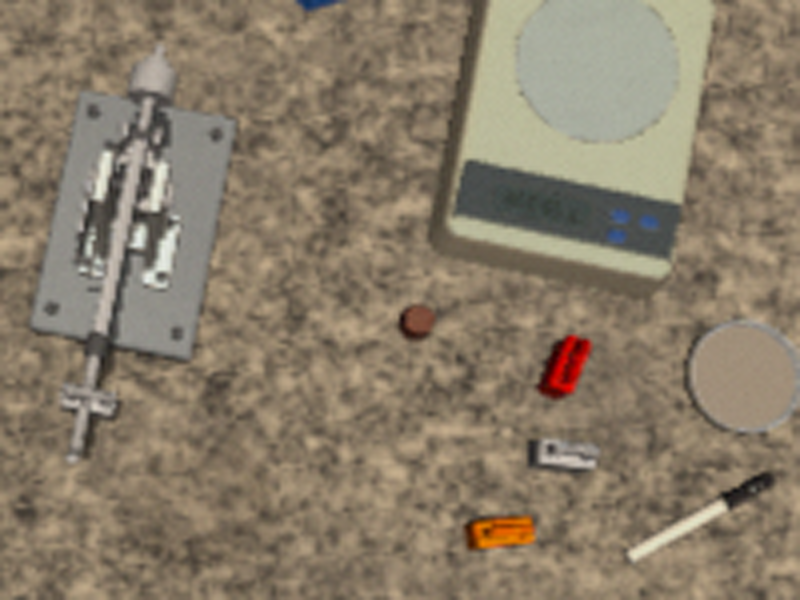

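View pics/c2.png

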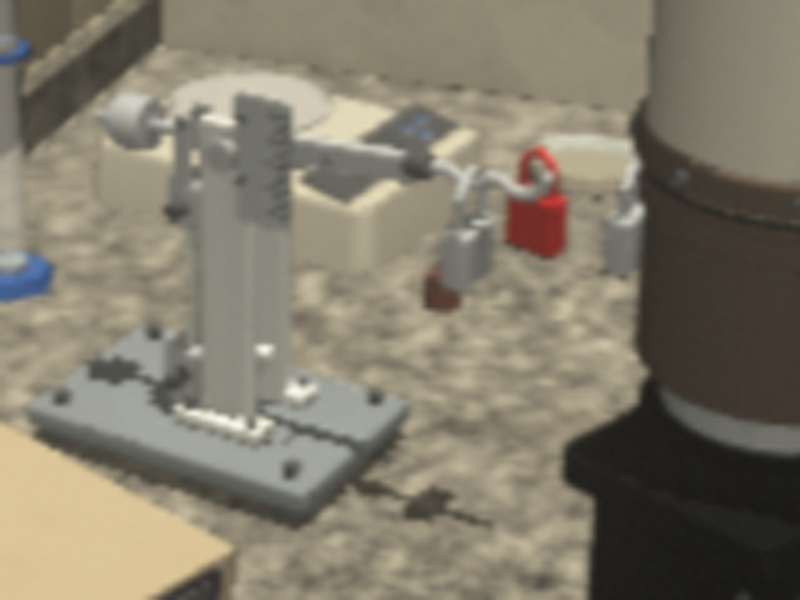

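The crop settles it: the grey weight is at top pixel (243,391). Red at (221,392) and orange at (263,376) are decoys. The hook tip is near top pixel (244.5,268.3), and in the side view near crop (180,550). I'll compute the poses from these.

```bash
python3 - <<'E'
from h import *
f=lambda r,c:(130+r/4-.4,250+c/4-.4)
# base corners (base top z~.012)
C=[onz("top",f(*p),.012)[:2] for p in[(93,83),(118,238),(358,190),(328,33)]]
print("base sizes",[round(float(np.linalg.norm(C[i]-C[(i+1)%4])),3) for i in range(4)],np.mean(C,0))
d=(C[0]+C[1])-(C[2]+C[3]);print("yaw base",np.arctan2(d[1],d[0]))
tip=onz("top",f(458,73),.23);col=onz("top",f(345,97),.217);far=onz("top",f(165,146),.205)
print("tip",tip,"yaw lev",np.arctan2(*(far-tip)[1::-1]),np.arctan2(*(col-tip)[1::-1]))
s=tri((165+180/5-.4,205+550/5-.4),f(458,73));print("tri tip",s)
fw=onz("top",f(402,90),.225);print("first",fw)
im=cv2.imread("pics/a_top.png")[232:256,378:404]
h=cv2.cvtColor(im,cv2.COLOR_BGR2HSV);m=((h[...,1]<40)&(h[...,2]>95)).astype(np.uint8)
for r in m: print("".join(".#"[v] for v in r))
n,l,st,ce=cv2.connectedComponentsWithStats(m);k=1+np.argmax(st[1:,4])
pts=np.argwhere(l==k)[:,::-1].astype(np.float32);print(st[k],cv2.minAreaRect(pts),ce[k]+[378,232])
g=cv2.imread("pics/a_top.png")[232:256,378:404].max(2);print(g)
E
```

```text
base sizes [0.127, 0.2, 0.126, 0.197] [ 0.6812776  -0.00491732]
yaw base -0.19327265756285317
tip [0.47182065 0.03704917 0.23      ] yaw lev -0.22642945831950037 -0.18962798055498772
tri tip (array([0.4701768 , 0.03679142, 0.22551306]), np.float64(0.004206383526548157))
first [0.50907617 0.02649575 0.225     ]
..........................
..........................
..........................
..........................
..........................
..........................
..........................
..........................
.......########.#.........
.......##.###########.....
......###..###########....
......################....
......###############.....
......###############.....
...........##########.....
..........................
..........................
..........................
..........................
..........................
..........................
..........................
..........................
..........................
[ 6  8 16  7 92] ((13.5, 11.0), (6.0, 15.0), 90.0) [391.45652174 243.08695652]
[[153 163 170 163 147 135 140 139 120 131 147 150 145 139 139
[... 1855 characters left out ...]
11  98 112
  116 126 142 160 169 166 152 145]
 [151 144 137 134 147 157 158 154 156 148 140 147 146 146 142 131 124 122
  123 135 156 177 171 152 138 134]
 [146 155 161 148 134 144 127 128 142 155 146 137 121 113 126 142 134 124
  129 146 160 175 168 136 113 112]
 [131 135 150 149 130 139 124 119 141 155 154 140 117  98 114 136 134 136
  149 160 163 172 159 137 120 127]
 [111 106 124 137 131 137 134 128 136 149 151 139 135 114 105 125 131 143
  159 163 164 162 144 139 144 155]
 [110 101 106 113 121 141 142 142 144 144 142 136 137 126 110 112 123 132
  148 154 147 142 125 122 131 143]
 [135 127 111 101 120 132 136 136 146 150 152 144 148 131  89  99 123 138
  154 158 142 144 134 129 134 136]]
```

```bash
cat >> h.py <<'E'
def go(X,yaw):
    s=sense();R=np.array(s["ee_rot"]);d=R.T@(np.array(X)-s["tcp_pos"])*1000
    a=np.arctan2(R[1,0],R[0,0]);print("tool shift mm",np.round(d,1),"rz",round(float(a-yaw),3),"tcp",np.round(s["tcp_pos"],4),"axisz",np.round(R[:,2],3),"J",np.round(s["joints"],0),"t",s["time_s"],"F",np.round(s["wrist_force"],2),"w",s["gripper_width"])
E
python3 - <<'E'
from h import *
p=onz("top",(243.4,391.6),.044);print(p)
go([p[0],p[1],.33],-.12)
E
```

```text
[ 0.4948186  -0.33219472  0.044     ]
tool shift mm [591.2 700.2 -99.4] rz -0.345 tcp [0.2801 0.5587 0.2306] axisz [ 0.  0. -1.] J [ 78.  22.   0.   0. -68. -15.] t 0.9 F [-0.48  0.29 -0.22] w 1.0031551283708866
```

Call:
{"api": "arm_command", "payload": {"motion": [[87, 0, 0, -50, 0, 0, 0], [87, 0, 0, -50, 0, 0, 0], [87, 30, 36, 0, 0, 0, 0], [87, 30, 36, 0, 0, 0, 0], [87, 30, 36, 0, 0, 0, 0], [87, 30, 36, 0, 0, 0, 0], [87, 30, 36, 0, 0, 0, 0], [87, 30, 36, 0, 0, 0, 0]]}}

```text
time_s: 1.7
tcp_pos: [0.3442, 0.283, 0.3308]
ee_rot: [[0.894, -0.448, 0.001], [-0.448, -0.894, 0.001], [0.0, -0.001, -1.0]]
wrist_force: [1.2, -0.3, -0.3]
gripper_width: 1.001
gripper_force: 0.0
```

Call:
{"api": "arm_command", "payload": {"motion": [[87, 30, 36, 0, 0, 0, 0], [87, 30, 36, 0, 0, 0, 0], [87, 30, 36, 0, 0, 0, 0], [87, 30, 36, 0, 0, 0, 0], [87, 30, 36, 0, 0, 0, 0], [87, 30, 36, 0, 0, 0, 0], [87, 30, 36, 0, 0, 0, 0], [87, 30, 36, 0, 0, 0, 0]]}}

```text
time_s: 2.5
tcp_pos: [0.4296, -0.0821, 0.3311]
ee_rot: [[0.894, -0.448, 0.001], [-0.448, -0.894, 0.0], [0.001, -0.001, -1.0]]
wrist_force: [0.7, 0.9, 0.5]
gripper_width: 1.0
gripper_force: 0.0
```

```bash
python3 - <<'E'
from h import *
p=onz("top",(243.4,391.6),.044)
go([p[0],p[1],.15],-.12)
E
```

```text
tool shift mm [170.2 194.5 181.1] rz -0.345 tcp [ 0.4296 -0.0821  0.3311] axisz [ 0.001  0.    -1.   ] J [ 11.  -0. -14.   0. -77.  53.] t 2.5 F [0.73 0.88 0.5 ] w 1.0000113975783527
```

Call:
{"api": "arm_command", "payload": {"motion": [[87, 34, 36, 0, 0, 0, 0], [87, 34, 36, 0, 0, 0, 0], [87, 34, 36, 0, 0, 0, 0], [87, 34, 36, 0, 0, 0, 0], [87, 34, 36, 0, 0, 0, 0], [87, 0, 15, 40, 0, 0, -0.115], [87, 0, 0, 50, 0, 0, -0.115], [87, 0, 0, 50, 0, 0, -0.115]]}}

```text
time_s: 3.3
tcp_pos: [0.494, -0.3316, 0.1893]
ee_rot: [[0.993, -0.117, 0.002], [-0.117, -0.993, -0.0], [0.002, 0.0, -1.0]]
wrist_force: [0.9, -0.0, -0.6]
gripper_width: 1.0
gripper_force: 0.0
```

```bash
python3 - <<'E'
from h import *
look(["second_weight_center","second_weight_eye","outer_dip","hook_tip","inner_dip","first_weight_eye"],save="b")
go([.4948,-.3322,.029],-.12)
t=cv2.imread("pics/b_top.png");s=cv2.imread("pics/b_side.png")
a=cv2.resize(s[165:255,265:385],(400,300),interpolation=cv2.INTER_CUBIC);b=cv2.resize(t[200:290,330:450],(400,300),interpolation=cv2.INTER_CUBIC)
c=cv2.resize(s[170:230,225:345],(800,400),interpolation=cv2.INTER_CUBIC)[:300]
cv2.imwrite("pics/b.png",np.vstack([np.hstack([a,b]),c]))
E
```

```text
side second_weight_center [([211.1, 328.5], 0.7), ([218.1, 343.8], 0.62)]
side second_weight_eye [([217.6, 341.8], 0.66), ([212.1, 331.8], 0.59), ([211.2, 309.6], 0.45)]
side outer_dip [([195.5, 272.5], 0.85)]
side hook_tip [([196.6, 271.7], 0.57)]
side inner_dip [([192.5, 275.6], 0.96)]
side first_weight_eye [([215.0, 298.3], 0.43)]
top second_weight_center [([181.5, 279.8], 0.36)]
top second_weight_eye []
top outer_dip [([178.0, 282.6], 0.97), ([230.6, 271.2], 0.32)]
top hook_tip [([181.8, 277.5], 0.98)]
top inner_dip [([175.7, 280.9], 0.59)]
top first_weight_eye [([175.8, 281.2], 0.59), ([229.0, 271.6], 0.55)]
tool shift mm [  0.4   1.5 162.2] rz 0.0 tcp [ 0.4944 -0.3306  0.1912] axisz [ 0.001 -0.    -1.   ] J [-18.  21.  -7.   0. -62. 101.] t 4.0 F [-0.53 -0.35  0.21] w 0.9986527115476163
```

View pics/b.png

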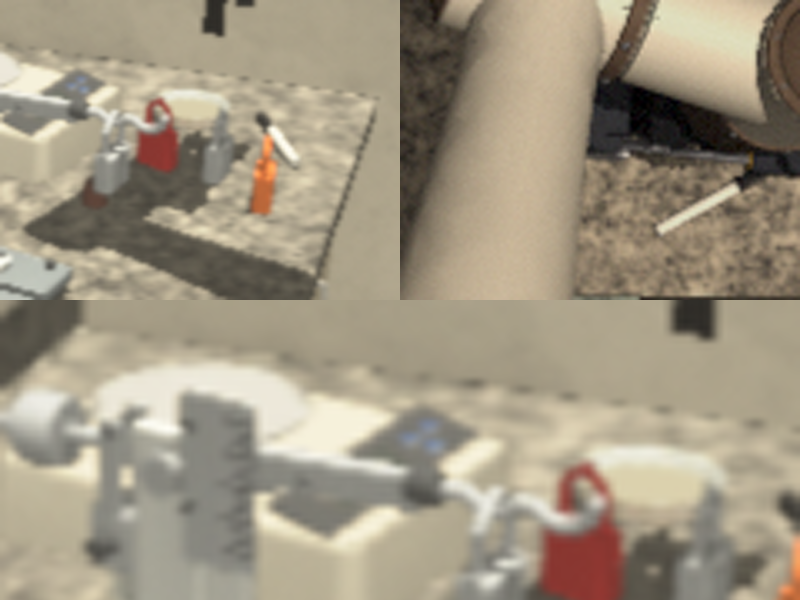

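The side view confirms the weight: block top at (205.5,330), which matches the estimate from the top view. Descending.

Call:
{"api": "arm_command", "payload": {"motion": [[87, 0, 1, 45, 0, 0, 0], [87, 0, 0, 45, 0, 0, 0], [87, 0, 0, 40, 0, 0, 0], [87, 0, 0, 20, 0, 0, 0], [87, 0, 0, 12, 0, 0, 0], [87, 0, 0, 0, 0, 0, 0]]}}

```text
time_s: 4.6
tcp_pos: [0.4934, -0.3314, 0.0272]
ee_rot: [[0.993, -0.12, -0.003], [-0.12, -0.993, 0.001], [-0.003, -0.001, -1.0]]
wrist_force: [0.1, 0.4, 0.3]
gripper_width: 0.999
gripper_force: 0.0
```

```bash
python3 - <<'E'
from h import *
im=capture("side");cv2.imwrite("pics/d.png",cv2.resize(im[165:255,265:385,::-1],(800,600),interpolation=cv2.INTER_CUBIC))
go([.4948,-.3322,.029],-.12)
E
```

```text
tool shift mm [ 0.4  0.3 -0.3] rz 0.0 tcp [ 0.4944 -0.3318  0.0287] axisz [-0. -0. -1.] J [-18.  31. -17.   0. -42. 101.] t 4.65 F [-0.25 -0.5   0.92] w 0.9991543755081395
```

View pics/d.png

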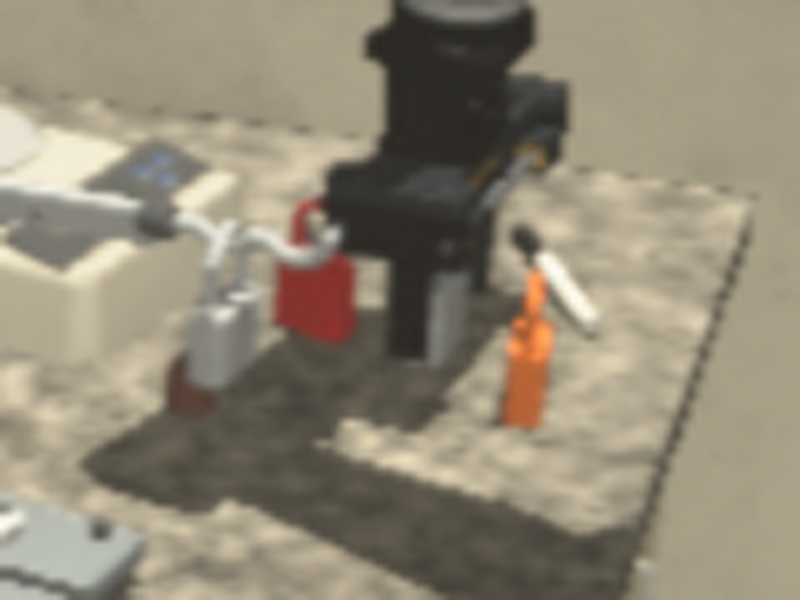

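```bash
python3 - <<'E'
from h import *
q=lambda rc:[round((rc[1]-265)*6.67),round((rc[0]-165)*6.67)]
c=np.array([.4948,-.3322]);a=-.12
x=np.array([np.cos(a),np.sin(a)]);y=np.array([-x[1],x[0]])
for z in(0,.044):
  for sx,sy in((-1,-1),(-1,1),(1,1),(1,-1)): print("block",z,sx,sy,q(proj("side",[*(c+sx*.01*x+sy*.022*y),z])))
for sx in(-1,1):
  for yy in(.0435,.0585): print("finger tip",sx,yy,q(proj("side",[*(c+sx*.0095*x+yy*y),.021])))
E
```

```text
block 0 -1 -1 [460, 340]
block 0 -1 1 [434, 372]
block 0 1 1 [398, 364]
block 0 1 -1 [426, 333]
block 0.044 -1 -1 [466, 267]
block 0.044 -1 1 [439, 297]
block 0.044 1 1 [404, 290]
block 0.044 1 -1 [432, 259]
finger tip -1 0.0435 [422, 352]
finger tip -1 0.0585 [412, 364]
finger tip 1 0.0435 [388, 345]
finger tip 1 0.0585 [378, 356]
```

The fingers straddle the grey block, visible at crop (428–468, 268–362), and line up with the prediction within a few mm. Closing.

Call:
{"api": "arm_command", "payload": {"motion": [[70, 0, 0, 0, 0, 0, 0], [60, 0, 0, 0, 0, 0, 0], [52, 0, 0, 0, 0, 0, 0], [46, 0, 0, 0, 0, 0, 0], [38, 0, 0, 0, 0, 0, 0], [38, 0, 0, 0, 0, 0, 0], [38, 0, 0, 0, 0, 0, 0], [38, 0, 0, 0, 0, 0, 0]]}}

```text
time_s: 5.45
tcp_pos: [0.4942, -0.3315, 0.0287]
ee_rot: [[0.993, -0.119, 0.0], [-0.119, -0.993, 0.0], [0.0, -0.0, -1.0]]
wrist_force: [-0.9, 2.4, 1.5]
gripper_width: 0.504
gripper_force: 30.0
```

Call:
{"api": "arm_command", "payload": {"motion": [[38, 0, 0, 0, 0, 0, 0], [38, 0, 0, 0, 0, 0, 0], [38, 0, 0, -5, 0, 0, 0], [38, 0, 0, -15, 0, 0, 0], [38, 0, 0, -30, 0, 0, 0], [38, 0, 0, -30, 0, 0, 0], [38, 0, 0, -10, 0, 0, 0], [38, 0, 0, 0, 0, 0, 0]]}}

```text
time_s: 6.25
tcp_pos: [0.4946, -0.3318, 0.1196]
ee_rot: [[0.993, -0.12, 0.003], [-0.12, -0.993, -0.001], [0.003, 0.0, -1.0]]
wrist_force: [-0.2, -0.1, -4.2]
gripper_width: 0.504
gripper_force: 30.0
```

```bash
python3 - <<'E'
from h import *
F=[]
for i in range(4): capture("side");F.append(sense()["wrist_force"])
print(np.round(F,2),sense()["gripper_force"])
look(["hook_tip","outer_dip"],("top",),save="e")
im=capture("side");cv2.imwrite("pics/e_side.png",im[:,:,::-1])
cv2.imwrite("pics/e.png",cv2.resize(im[155:245,265:385,::-1],(800,600),interpolation=cv2.INTER_CUBIC))
for z,rc in((.219,(199.5,315.0)),): 
  t=onz("top",(244.1,267.9),.23);print(t,proj("side",t))
go([.4,0,.3],-.193)
E
```

```text
[[-0.62  1.15 -4.43]
 [-0.24 -0.37 -3.1 ]
 [ 0.03  0.03 -4.12]
 [-0.13  0.11 -4.28]] 29.999996297992766
top hook_tip [([186.1, 280.1], 0.6)]
top outer_dip [([184.7, 280.0], 0.95)]
[0.47182164 0.03691959 0.23      ] [198.9, 313.3]
tool shift mm [-132.9 -318.  -182.1] rz 0.073 tcp [ 0.4936 -0.3314  0.1174] axisz [-0.002  0.001 -1.   ] J [-18.  25. -12.  -0. -53. 101.] t 6.65 F [ 0.34 -0.68 -3.57] w 0.5006112571854808
```

View pics/e.png

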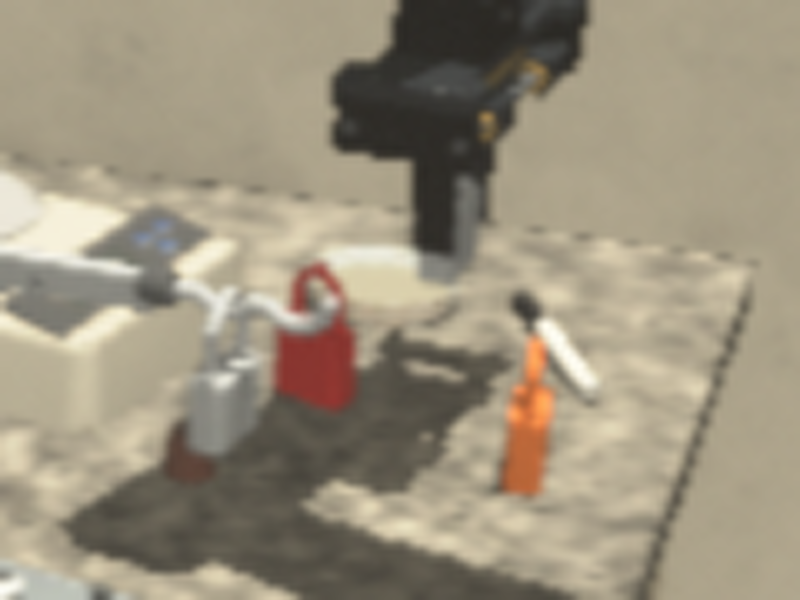

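Lifted: the wrist force is about −4.1 N, so the mass is about 0.4 kg and the dip should sink about 31 mm. The hook tip in the crop is at (325,293), which is side pixel (199,313.7) and agrees with the top estimate. Next I carry the weight to a point outside the tip.

Call:
{"api": "arm_command", "payload": {"motion": [[38, 0, 0, -25, 0, 0, 0], [38, 0, 0, -30, 0, 0, 0], [38, -5, -16, -18, 0, 0, 0], [38, -10, -32, 0, 0, 0, 0], [38, -10, -32, 0, 0, 0, 0], [38, -10, -32, 0, 0, 0, 0], [38, -10, -32, 0, 0, 0, 0], [38, -10, -32, 0, 0, 0, 0]]}}

```text
time_s: 7.45
tcp_pos: [0.46, -0.1491, 0.1913]
ee_rot: [[0.993, -0.12, -0.0], [-0.12, -0.993, 0.0], [-0.0, -0.0, -1.0]]
wrist_force: [-0.4, 0.1, -2.7]
gripper_width: 0.502
gripper_force: 30.0
```

Call:
{"api": "arm_command", "payload": {"motion": [[38, -10, -32, 0, 0, 0, 0], [38, -10, -32, 0, 0, 0, 0], [38, -10, -32, 0, 0, 0, 0], [38, -10, -32, 0, 0, 0, 0], [38, -8, -32, 0, 0, 0, 0], [38, -6, -26, 0, 0, 0, 0.04], [38, 0, -4, 0, 0, 0, 0.033], [38, 0, 0, 0, 0, 0, 0]]}}

```text
time_s: 8.25
tcp_pos: [0.4297, 0.0457, 0.1915]
ee_rot: [[0.982, -0.189, 0.0], [-0.189, -0.982, 0.0], [0.0, -0.0, -1.0]]
wrist_force: [0.0, -0.1, -2.3]
gripper_width: 0.505
gripper_force: 30.0
```

```bash
python3 - <<'E'
from h import *
im=capture("side");cv2.imwrite("pics/f_side.png",im[:,:,::-1]);tp=capture("top");cv2.imwrite("pics/f_top.png",tp[:,:,::-1])
go([.429,.0445,.190],-.193)
a=cv2.resize(im[160:235,255:355,::-1],(800,600),interpolation=cv2.INTER_CUBIC);cv2.imwrite("pics/f.png",a)
s=sense();e=np.array(s["tcp_pos"])+[0,0,.043];print("eye",e)
q=lambda rc:[round((rc[1]-255)*8),round((rc[0]-160)*8)]
y=np.array([np.sin(.193),np.cos(.193),0]);x=np.array([np.cos(.193),-np.sin(.193),0])
print("eye px",q(proj("side",e)),"block top +y corner -x/+x",[q(proj("side",e+.022*y+sx*.01*x-[0,0,.0277])) for sx in(-1,1)])
d=np.array([.488,.033,.219]);print("dip",q(proj("side",d)),"tip",q(proj("side",d-.016*x+[0,0,.011])),"1cm x:",q(proj("side",d+.01*x)))
E
```

```text
tool shift mm [-0.5  0.2  1.4] rz 0.001 tcp [0.4296 0.0446 0.1914] axisz [-0. -0. -1.] J [ 28.   5. -29.  -0. -56.  51.] t 8.35 F [ 0.11 -0.29 -3.78] w 0.5038724403638057
eye [0.42957078 0.04462822 0.23441667]
eye px [586, 326] block top +y corner -x/+x [[580, 434], [525, 419]]
dip [422, 330] tip [466, 310] 1cm x: [395, 323]
```

View pics/f.png

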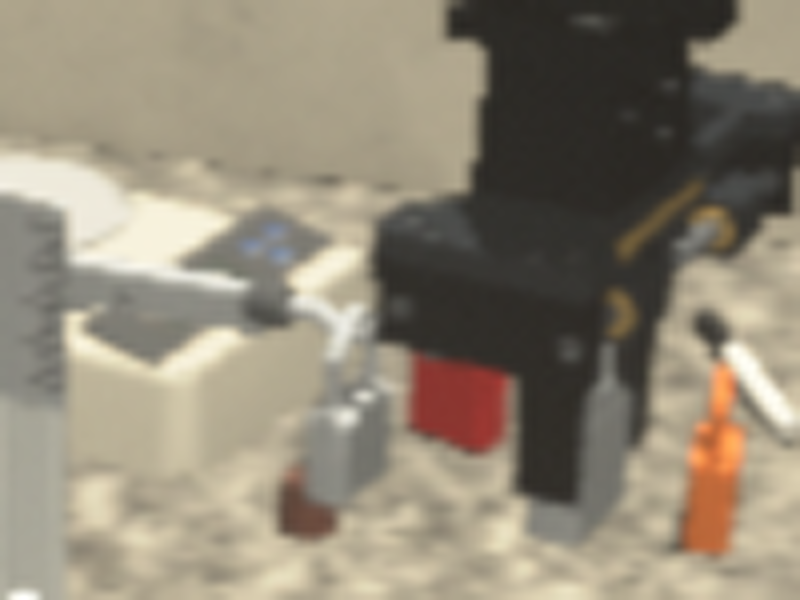

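The block's visible face at crop (525–580, 500–540) matches the TCP model, so the grip is centred. The first weight's bail is at about (348,315). Combined with picture e, the outer dip comes out at about (0.4855, 0.0335), which is 57 mm ahead along tool x with no lateral shift. I'll advance slowly.

Call:
{"api": "arm_command", "payload": {"motion": [[38, 4, 0, 1, 0, 0, 0], [38, 5, 0, 0, 0, 0, 0], [38, 5, 0, 0, 0, 0, 0], [38, 5, 0, 0, 0, 0, 0], [38, 4, 0, 0, 0, 0, 0], [38, 3, 0, 0, 0, 0, 0], [38, 2, 0, 0, 0, 0, 0], [38, 2, 0, 0, 0, 0, 0]]}}

```text
time_s: 9.15
tcp_pos: [0.4593, 0.039, 0.1905]
ee_rot: [[0.981, -0.192, -0.0], [-0.192, -0.981, -0.0], [-0.0, 0.0, -1.0]]
wrist_force: [-0.2, -0.6, -2.4]
gripper_width: 0.501
gripper_force: 30.0
```

Call:
{"api": "arm_command", "payload": {"motion": [[38, 2, 0, 0, 0, 0, 0], [38, 2, 0, 0, 0, 0, 0], [38, 2, 0, 0, 0, 0, 0], [38, 2, 0, 0, 0, 0, 0], [38, 2, 0, 0, 0, 0, 0], [38, 0, 0, 0, 0, 0, 0]]}}

```text
time_s: 9.75
tcp_pos: [0.4693, 0.0371, 0.1905]
ee_rot: [[0.981, -0.192, 0.0], [-0.192, -0.981, -0.0], [0.0, -0.0, -1.0]]
wrist_force: [-0.5, 0.4, -3.4]
gripper_width: 0.497
gripper_force: 30.0
```

```bash
cat >> h.py <<'E'
def force(n=6,cam="top"):
    F=[]
    for i in range(n): capture(cam);F.append(sense()["wrist_force"])
    print("F mean",np.round(np.mean(F,0),2),"sd",np.round(np.std(F,0),2))
E
python3 - <<'E'
from h import *
force(6);go([.4855,.0335,.190],-.193)
E
```

```text
F mean [-0.31 -0.19 -3.36] sd [0.39 0.53 0.54]
tool shift mm [16.9  0.4  0.6] rz 0.0 tcp [0.469  0.0371 0.1906] axisz [-0.  0. -1.] J [ 24.   9. -24.  -0. -57.  55.] t 10.05 F [-0.25  0.52 -2.84] w 0.5049425964270036
```

Call:
{"api": "arm_command", "payload": {"motion": [[38, 2, 0, 0, 0, 0, 0], [38, 2, 0, 0, 0, 0, 0], [38, 2, 0, 0, 0, 0, 0], [38, 2, 0, 0, 0, 0, 0], [38, 0, 0, 0, 0, 0, 0]]}}

```text
time_s: 10.55
tcp_pos: [0.4772, 0.0356, 0.1905]
ee_rot: [[0.981, -0.192, 0.0], [-0.192, -0.981, -0.0], [0.0, 0.0, -1.0]]
wrist_force: [0.9, 0.4, -3.4]
gripper_width: 0.505
gripper_force: 30.0
```

Call:
{"api": "arm_command", "payload": {"motion": [[38, 2, 0, 0, 0, 0, 0], [38, 2, 0, 0, 0, 0, 0], [38, 2, 0, 0, 0, 0, 0], [38, 2, 0, 0, 0, 0, 0], [38, 1, 0, 0, 0, 0, 0], [38, 0, 0, 0, 0, 0, 0]]}}

```text
time_s: 11.15
tcp_pos: [0.4858, 0.0338, 0.1905]
ee_rot: [[0.981, -0.192, -0.0], [-0.192, -0.981, -0.0], [-0.0, 0.0, -1.0]]
wrist_force: [-0.1, 0.4, -3.5]
gripper_width: 0.509
gripper_force: 30.0
```

```bash
python3 - <<'E'
from h import *
force(8,"side");go([.4855,.0335,.190],-.193)
im=capture("side");cv2.imwrite("pics/g_side.png",im[:,:,::-1])
cv2.imwrite("pics/g.png",cv2.resize(im[170:245,245:345,::-1],(800,600),interpolation=cv2.INTER_CUBIC))
E
```

```text
F mean [ 0.21 -0.12 -3.43] sd [0.37 0.63 0.47]
tool shift mm [-0.1  0.4  0.6] rz 0.0 tcp [0.4857 0.0339 0.1906] axisz [ 0.  0. -1.] J [ 23.  11. -22.   0. -57.  56.] t 11.55 F [ 0.2   0.58 -3.99] w 0.508517760236132
```

View pics/g.png

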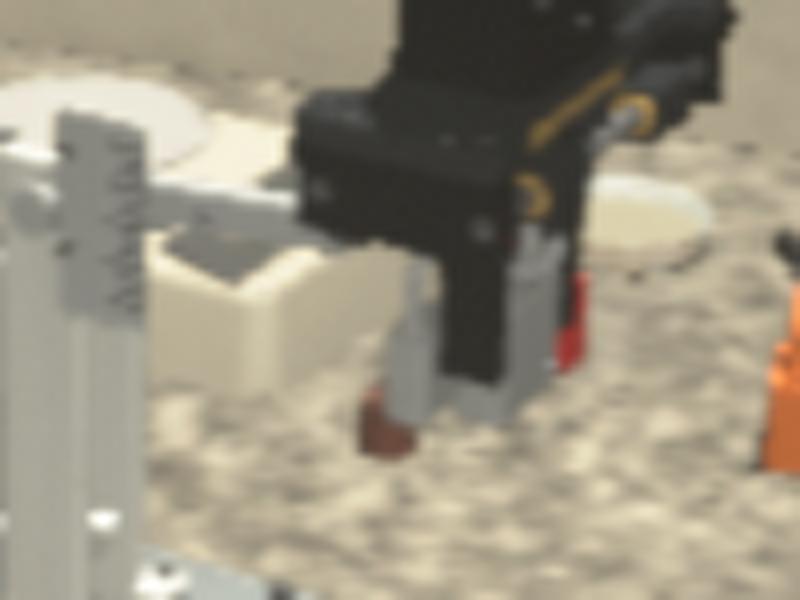

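```bash
python3 - <<'E'
from h import *
x=np.array([np.cos(.193),-np.sin(.193),0]);y=np.array([np.sin(.193),np.cos(.193),0])
d=np.array([.4855,.0335,.219]);i=d+.03*x-[0,0,.0024]
B=lambda sx,sy,z:proj("side",i+sx*.0085*x+sy*.019*y+[0,0,z])
for z in(-.0277,-.0617): print(z,"left(+x+y)",B(1,1,z),"front(-x+y)",B(-1,1,z),"right(-x-y)",B(-1,-1,z))
im=cv2.imread("pics/e_side.png").astype(int)
for r in range(207,226,3): print(r,im[r,288:308].mean(1).astype(int))
print("tip",proj("side",d-.016*x+[0,0,.0123]),"dip",proj("side",d))
for r in range(194,207): print(r,im[r,300:318].mean(1).astype(int))
m=cv2.imread("pics/g_side.png").astype(int)
for r in range(214,225,3): print("g",r,m[r,288:320].mean(1).astype(int))
E
```

```text
-0.0277 left(+x+y) [210.7, 292.3] front(-x+y) [212.1, 297.8] right(-x-y) [207.2, 304.1]
-0.0617 left(+x+y) [221.8, 291.9] front(-x+y) [223.2, 297.3] right(-x-y) [218.1, 303.5]
207 [163 162 160 161 160 160 158 146 138 139 143 140 130 152 172 169 158 144
 113  84]
210 [161 160 159 158 159 154 139 132 143 146 140 149 159 155 150 151 158 144
 104  82]
213 [160 166 173 167 153 141 136 134 145 169 171 147 125 114 117 125 138 126
  87  78]
216 [173 171 166 158 142 133 132 132 135 139 136 127 119 117 120 113  98  84
  83  84]
219 [180 165 125  81  79 108 127 130 133 137 133 125 118 113 104  87  80  79
  79  81]
222 [156 130  84  71  75  92 108 121 130 132 121  99  85  80  77  73  72  74
  76  75]
225 [103  82  69  71  72  73  72  71  69  78  87  86  85  86  89  90  88  87
  84  80]
tip [198.5, 314.1] dip [201.4, 308.5]
194 [159 164 176 180 184 184 177 168 160 154 154 154 145 154 195 222 224 220]
195 [160 170 185 193 197 197 190 178 167 145 119 109 104 113 167 203 206 205]
196 [162 172 187 196 202 201 198 194 176 135  98 116 123 106 126 170 196 199]
197 [166 172 186 197 201 197 195 191 164 11
[... 584 characters left out ...]
 [138 142 152 159 157 145 116  91  94  97  95  92  88  82  78  77  81  90]
206 [142 142 150 155 155 143 114  84  80  81  81  78  81  80  81  79  78  87]
g 214 [164 169 165 154 141 134 132 132 133 133 124  93  60  47  47  47  47  47
  48  59  89 109 112 111 110 113 109  90  88 106 139 163]
g 217 [183 178 167 152 130 123 131 132 133 134 125 109 103  95  92  84  67  58
  57  81 105 112 112 111 112 120 140 155 162 167 168 174]
g 220 [172 152 113  94 101 117 128 131 133 133 125 115 119 124 127 129 129 131
 131 128 119 115 130 153 163 163 165 171 178 183 181 175]
g 223 [158 126  80  74  77  83  88  94 106 126 138 141 150 155 151 147 155 164
 155 133 124 129 135 147 165 166 152 138 138 153 172 192]
```

Still no contact, and the side-view edges put the bail within 1–3 mm of the dip, possibly slightly too far in. I'll back off 1.5 mm and lower.

Call:
{"api": "arm_command", "payload": {"motion": [[38, -1.5, 0, 0, 0, 0, 0], [38, 0, 0, 2, 0, 0, 0], [38, 0, 0, 2, 0, 0, 0], [38, 0, 0, 2, 0, 0, 0], [38, 0, 0, 2, 0, 0, 0], [38, 0, 0, 1, 0, 0, 0], [38, 0, 0, 1, 0, 0, 0], [38, 0, 0, 1, 0, 0, 0]]}}

```text
time_s: 12.4
tcp_pos: [0.4843, 0.0341, 0.1795]
ee_rot: [[0.981, -0.192, 0.0], [-0.192, -0.981, -0.0], [0.0, 0.0, -1.0]]
wrist_force: [-0.2, -0.1, -3.0]
gripper_width: 0.5
gripper_force: 30.0
```

Call:
{"api": "arm_command", "payload": {"motion": [[38, 0, 0, 1, 0, 0, 0], [38, 0, 0, 1, 0, 0, 0], [38, 0, 0, 1, 0, 0, 0], [38, 0, 0, 1, 0, 0, 0], [38, 0, 0, 1, 0, 0, 0], [38, 0, 0, 1, 0, 0, 0], [38, 0, 0, 1, 0, 0, 0], [38, 0, 0, 1, 0, 0, 0]]}}

```text
time_s: 13.2
tcp_pos: [0.4842, 0.0342, 0.1715]
ee_rot: [[0.981, -0.192, 0.0], [-0.192, -0.981, 0.0], [0.0, -0.0, -1.0]]
wrist_force: [0.1, 0.4, -2.3]
gripper_width: 0.502
gripper_force: 30.0
```

```bash
python3 - <<'E'
from h import *
force(12);go([.4855,.0335,.149],-.193)
E
```

```text
F mean [-0.36  0.54 -2.81] sd [0.64 0.64 0.37]
tool shift mm [ 1.3  0.4 22.6] rz 0.0 tcp [0.4843 0.0342 0.1716] axisz [ 0.  0. -1.] J [ 23.  12. -24.  -0. -55.  56.] t 13.8 F [-0.22  1.13 -2.87] w 0.4996161686321964
```

Contact is as expected: about 0.6 N taken up after 4.4 mm. Continuing.

Call:
{"api": "arm_command", "payload": {"motion": [[38, 0, 0, 1, 0, 0, 0], [38, 0, 0, 1.5, 0, 0, 0], [38, 0, 0, 1.5, 0, 0, 0], [38, 0, 0, 1.5, 0, 0, 0], [38, 0, 0, 1.5, 0, 0, 0], [38, 0, 0, 1.5, 0, 0, 0], [38, 0, 0, 1.0, 0, 0, 0], [38, 0, 0, 0.5, 0, 0, 0]]}}

```text
time_s: 14.6
tcp_pos: [0.4843, 0.0341, 0.1615]
ee_rot: [[0.981, -0.192, -0.0], [-0.192, -0.981, -0.0], [-0.0, 0.0, -1.0]]
wrist_force: [-0.6, 0.7, -1.5]
gripper_width: 0.505
gripper_force: 30.0
```

```bash
python3 - <<'E'
from h import *
force(8);go([.4855,.0335,.149],-.193)
E
```

```text
F mean [-0.86  0.9  -1.56] sd [0.38 0.3  0.36]
tool shift mm [ 1.3  0.4 12.6] rz 0.0 tcp [0.4843 0.0341 0.1616] axisz [ 0.  0. -1.] J [ 23.  12. -24.  -0. -53.  56.] t 15.0 F [-0.86  0.82 -1.24] w 0.5040142202181039
```

Load transfer is on track. I'll relieve the small side forces by shifting slightly towards −x and +y while continuing down.

Call:
{"api": "arm_command", "payload": {"motion": [[38, -0.5, -0.5, 1, 0, 0, 0], [38, -0.5, -0.5, 1, 0, 0, 0], [38, 0, 0, 1, 0, 0, 0], [38, 0, 0, 1, 0, 0, 0], [38, 0, 0, 1, 0, 0, 0], [38, 0, 0, 1, 0, 0, 0], [38, 0, 0, 0.5, 0, 0, 0], [38, 0, 0, 0.5, 0, 0, 0]]}}

```text
time_s: 15.8
tcp_pos: [0.4839, 0.0355, 0.1547]
ee_rot: [[0.982, -0.191, 0.001], [-0.191, -0.982, 0.0], [0.001, -0.0, -1.0]]
wrist_force: [1.1, 1.4, -2.2]
gripper_width: 0.504
gripper_force: 30.0
```

```bash
python3 - <<'E'
from h import *
force(12);go([.4855,.0335,.149],-.193)
E
```

```text
F mean [ 1.93  2.03 -0.44] sd [0.63 0.6  0.48]
tool shift mm [2.2 1.6 5.7] rz 0.0 tcp [0.4837 0.0354 0.1547] axisz [ 0.001  0.    -1.   ] J [ 23.  13. -25.  -0. -52.  56.] t 16.4 F [ 2.35  2.62 -0.33] w 0.5023053415829148
```

Call:
{"api": "arm_command", "payload": {"motion": [[38, 0.3, 0, 0, 0, 0, 0], [38, 0.3, 0, 0, 0, 0, 0], [38, 0, 0, 0, 0, 0, 0]]}}

```text
time_s: 16.7
tcp_pos: [0.4837, 0.0353, 0.1544]
ee_rot: [[0.981, -0.192, -0.001], [-0.192, -0.981, 0.0], [-0.001, -0.0, -1.0]]
wrist_force: [0.1, 4.4, 0.1]
gripper_width: 0.504
gripper_force: 30.0
```

```bash
python3 - <<'E'
from h import *
force(8);go([.4855,.0335,.149],-.193);print(sense()["moment"])
E
```

```text
F mean [ 0.48  4.1  -0.62] sd [0.51 0.53 0.51]
tool shift mm [2.  1.4 5.4] rz 0.0 tcp [0.4838 0.0353 0.1544] axisz [-0.001  0.    -1.   ] J [ 23.  13. -25.  -0. -52.  56.] t 17.1 F [ 0.61  4.21 -0.26] w 0.5028535262165258
[ 1.16728049 -0.00381588  0.00185473]
```

Call:
{"api": "arm_command", "payload": {"motion": [[38, 0, 0.5, 0, 0, 0, 0], [38, 0, 0.5, 0, 0, 0, 0], [38, 0, 0, 0, 0, 0, 0]]}}

```text
time_s: 17.4
tcp_pos: [0.4839, 0.0345, 0.1546]
ee_rot: [[0.981, -0.192, 0.0], [-0.192, -0.981, 0.0], [0.0, -0.0, -1.0]]
wrist_force: [1.0, 4.0, -0.2]
gripper_width: 0.503
gripper_force: 30.0
```

```bash
python3 - <<'E'
from h import *
force(8);go([.4855,.0335,.149],-.193);print(sense()["moment"])
E
```

```text
F mean [ 0.    4.97 -0.58] sd [0.19 0.42 0.71]
tool shift mm [1.8 0.6 5.5] rz 0.0 tcp [0.4839 0.0344 0.1545] axisz [ 0.  0. -1.] J [ 23.  13. -25.  -0. -52.  56.] t 17.8 F [-0.31  4.56 -0.14] w 0.5063703572445771
[ 1.23469707 -0.0266452   0.0102785 ]
```

Call:
{"api": "arm_command", "payload": {"motion": [[38, 0, -0.5, 0, 0, 0, 0], [38, 0, -0.5, 0, 0, 0, 0], [38, 0, -0.5, 0, 0, 0, 0], [38, 0, -0.5, 0, 0, 0, 0], [38, 0, 0, 0, 0, 0, 0]]}}

```text
time_s: 18.3
tcp_pos: [0.4838, 0.0358, 0.1543]
ee_rot: [[0.981, -0.192, -0.001], [-0.192, -0.981, -0.001], [-0.001, 0.001, -1.0]]
wrist_force: [0.3, 0.2, -1.1]
gripper_width: 0.501
gripper_force: 30.0
```

```bash
python3 - <<'E'
from h import *
force(8,"side");go([.4855,.0335,.149],-.193);print(sense()["moment"])
im=capture("side");tp=capture("top")
cv2.imwrite("pics/k_side.png",im[:,:,::-1]);cv2.imwrite("pics/k_top.png",tp[:,:,::-1])
a=cv2.resize(im[175:250,250:350,::-1],(400,300),interpolation=cv2.INTER_CUBIC);b=cv2.resize(tp[195:270,220:320,::-1],(400,300),interpolation=cv2.INTER_CUBIC)
cv2.imwrite("pics/k.png",cv2.resize(im[175:235,265:345,::-1],(800,600),interpolation=cv2.INTER_CUBIC))
E
```

```text
F mean [-0.68  0.41 -0.65] sd [0.44 0.52 0.15]
tool shift mm [2.  2.3 5.5] rz 0.0 tcp [0.484  0.0361 0.1545] axisz [-0. -0. -1.] J [ 23.  13. -25.  -0. -52.  55.] t 18.7 F [-0.36  0.82 -0.78] w 0.4977115988302812
[ 0.07676073  0.17754492 -0.01761039]
```

Side force is relieved. Fitting Fz against z gives zero load at about z = 0.1493, so I lower 5 mm more.

Call:
{"api": "arm_command", "payload": {"motion": [[38, 0, 0, 1, 0, 0, 0], [38, 0, 0, 1, 0, 0, 0], [38, 0, 0, 1, 0, 0, 0], [38, 0, 0, 1, 0, 0, 0], [38, 0, 0, 1, 0, 0, 0], [38, 0, 0, 0, 0, 0, 0]]}}

```text
time_s: 19.4
tcp_pos: [0.4844, 0.0361, 0.1495]
ee_rot: [[0.981, -0.192, 0.0], [-0.192, -0.981, -0.0], [0.0, 0.0, -1.0]]
wrist_force: [-0.2, -0.4, -0.8]
gripper_width: 0.499
gripper_force: 30.0
```

```bash
python3 - <<'E'
from h import *
force(24,"side");go([.4855,.0335,.149],-.193);print(sense()["moment"])
E
```

```text
F mean [ 0.06 -0.6  -0.28] sd [0.67 0.6  0.49]
tool shift mm [1.7 2.4 0.6] rz 0.0 tcp [0.4843 0.0362 0.1496] axisz [ 0.  0. -1.] J [ 23.  13. -25.   0. -51.  55.] t 20.6 F [-0.12 -1.12  0.29] w 0.5008377797155813
[-0.18496235 -0.1123724  -0.01327492]
```

Call:
{"api": "arm_command", "payload": {"motion": [[38, 0, 0.2, 1, 0, 0, 0], [38, 0, 0, 1, 0, 0, 0], [38, 0, 0, 0, 0, 0, 0]]}}

```text
time_s: 20.9
tcp_pos: [0.4844, 0.0361, 0.1475]
ee_rot: [[0.982, -0.191, 0.0], [-0.191, -0.982, 0.0], [0.0, -0.0, -1.0]]
wrist_force: [1.3, 0.5, 0.1]
gripper_width: 0.505
gripper_force: 30.0
```

```bash
python3 - <<'E'
from h import *
force(30,"side");go([.4855,.0335,.149],-.193);print(sense()["moment"])
im=capture("side");cv2.imwrite("pics/l.png",cv2.resize(im[175:250,250:350,::-1],(800,600),interpolation=cv2.INTER_CUBIC))
E
```

```text
F mean [1.48 1.2  0.25] sd [0.5  0.64 0.46]
tool shift mm [ 1.7  2.3 -1.4] rz 0.0 tcp [0.4843 0.036  0.1476] axisz [ 0.  0. -1.] J [ 23.  13. -26.   0. -51.  55.] t 22.4 F [2.52 2.07 0.28] w 0.5063566507568004
[ 0.30397738 -0.54339252  0.01433246]
```

Call:
{"api": "arm_command", "payload": {"motion": [[38, 0.3, -0.2, -0.4, 0, 0, 0], [38, 0, 0, -0.4, 0, 0, 0], [38, 0, 0, 0, 0, 0, 0]]}}

```text
time_s: 22.75
tcp_pos: [0.4842, 0.036, 0.1483]
ee_rot: [[0.981, -0.192, -0.001], [-0.192, -0.981, -0.0], [-0.001, 0.0, -1.0]]
wrist_force: [1.2, 0.9, -0.4]
gripper_width: 0.502
gripper_force: 30.0
```

```bash
python3 - <<'E'
from h import *
force(24,"side");go([.4855,.0335,.149],-.193);print(sense()["moment"])
E
```

```text
F mean [ 0.35  1.39 -0.02] sd [0.63 0.5  0.44]
tool shift mm [ 1.6  2.3 -0.7] rz 0.0 tcp [0.4844 0.036  0.1483] axisz [-0. -0. -1.] J [ 23.  13. -25.  -0. -51.  55.] t 23.95 F [-0.04  1.05  0.69] w 0.5015276732067954
[ 0.2961735   0.06665467 -0.02219323]
```

The hook now carries the whole weight (Fz ≈ 0), so I release gently.

Call:
{"api": "arm_command", "payload": {"motion": [[38, 0, -0.3, 0, 0, 0, 0], [38, 0, 0, 0, 0, 0, 0], [44, 0, 0, 0, 0, 0, 0], [45, 0, 0, 0, 0, 0, 0], [46, 0, 0, 0, 0, 0, 0], [47, 0, 0, 0, 0, 0, 0], [49, 0, 0, 0, 0, 0, 0], [51, 0, 0, 0, 0, 0, 0]]}}

```text
time_s: 24.75
tcp_pos: [0.4846, 0.0364, 0.1484]
ee_rot: [[0.981, -0.192, 0.0], [-0.192, -0.981, 0.0], [0.0, -0.0, -1.0]]
wrist_force: [0.5, -0.2, 0.4]
gripper_width: 0.574
gripper_force: 0.0
```

Call:
{"api": "arm_command", "payload": {"motion": [[54, 0, 0, 0, 0, 0, 0], [57, 0, 0, 0, 0, 0, 0], [60, 0, 0, 0, 0, 0, 0], [64, 0, 0, 0, 0, 0, 0], [68, 0, 0, 0, 0, 0, 0], [72, 0, 0, 0, 0, 0, 0], [72, 0, 0, 0, 0, 0, 0], [72, 0, 0, 0, 0, 0, 0]]}}

```text
time_s: 25.55
tcp_pos: [0.4846, 0.0364, 0.1483]
ee_rot: [[0.981, -0.192, -0.0], [-0.192, -0.981, -0.0], [-0.0, 0.0, -1.0]]
wrist_force: [-0.2, 0.1, 0.6]
gripper_width: 0.822
gripper_force: 0.0
```

```bash
python3 - <<'E'
from h import *
force(8,"side");go([.4855,.0335,.149],-.193)
im=capture("side");cv2.imwrite("pics/m.png",cv2.resize(im[175:250,250:350,::-1],(800,600),interpolation=cv2.INTER_CUBIC))
E
```

```text
F mean [-0.04  0.1   0.15] sd [0.57 0.52 0.36]
tool shift mm [ 1.5  2.7 -0.6] rz 0.0 tcp [0.4846 0.0364 0.1484] axisz [ 0.  0. -1.] J [ 23.  13. -25.  -0. -51.  55.] t 25.95 F [-0.28 -0.09  0.67] w 0.8239969112485597
```

View pics/m.png

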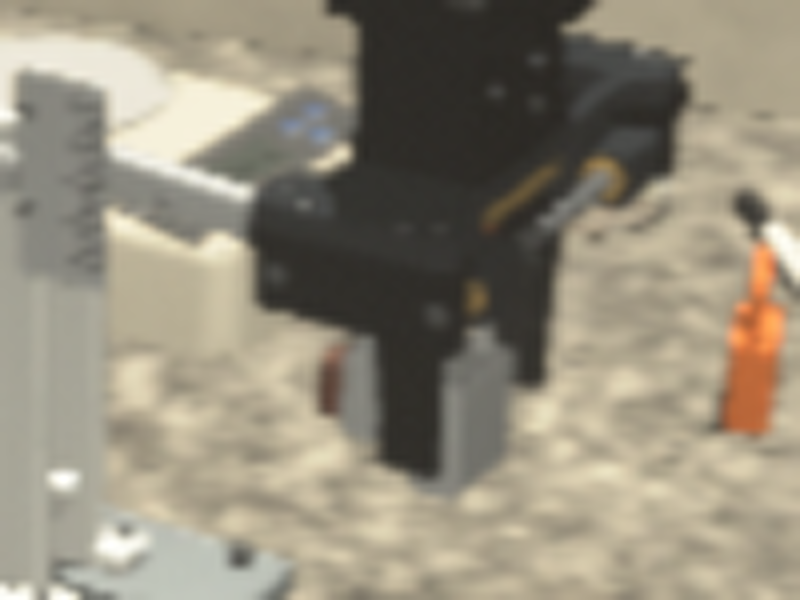

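The weight hangs at (475,410) with the fingers clear of it, and the first weight is still in place at (360,390). I'll withdraw straight up.

Call:
{"api": "arm_command", "payload": {"motion": [[72, 0, 0, -5, 0, 0, 0], [72, 0, 0, -15, 0, 0, 0], [72, 0, 0, -25, 0, 0, 0], [72, 0, 0, -40, 0, 0, 0], [72, 0, 0, -40, 0, 0, 0], [72, 0, 0, -40, 0, 0, 0], [72, -40, 0, 0, 0, 0, 0], [72, -40, 0, 0, 0, 0, 0]]}}

```text
time_s: 26.8
tcp_pos: [0.406, 0.0521, 0.3146]
ee_rot: [[0.981, -0.193, 0.002], [-0.193, -0.981, 0.001], [0.002, -0.002, -1.0]]
wrist_force: [-0.7, 1.3, -0.7]
gripper_width: 0.828
gripper_force: 0.0
```

```bash
python3 - <<'E'
from h import *
force(4,"side")
im=capture("side");cv2.imwrite("pics/n.png",cv2.resize(im[165:240,240:340,::-1],(800,600),interpolation=cv2.INTER_CUBIC))
look(["second_weight_center","first_weight_center","second_weight_eye"],("side",))
go([.4,0,.3],-.193)
E
```

```text
F mean [-1.48  0.04 -0.11] sd [3.05 0.7  1.14]
side second_weight_center [([223.4, 305.6], 0.83), ([207.7, 311.3], 0.54)]
side first_weight_center [([218.1, 300.3], 0.61)]
side second_weight_eye [([225.2, 308.6], 0.83), ([221.8, 343.4], 0.48), ([209.5, 315.6], 0.44)]
tool shift mm [ 3.4 52.  13.1] rz -0.001 tcp [0.4067 0.0517 0.313 ] axisz [-0.001 -0.001 -1.   ] J [ 30.  -3. -18.   0. -74.  49.] t 27.25 F [ 0.66  0.7  -0.19] w 0.8284523756580786
```

View pics/n.png

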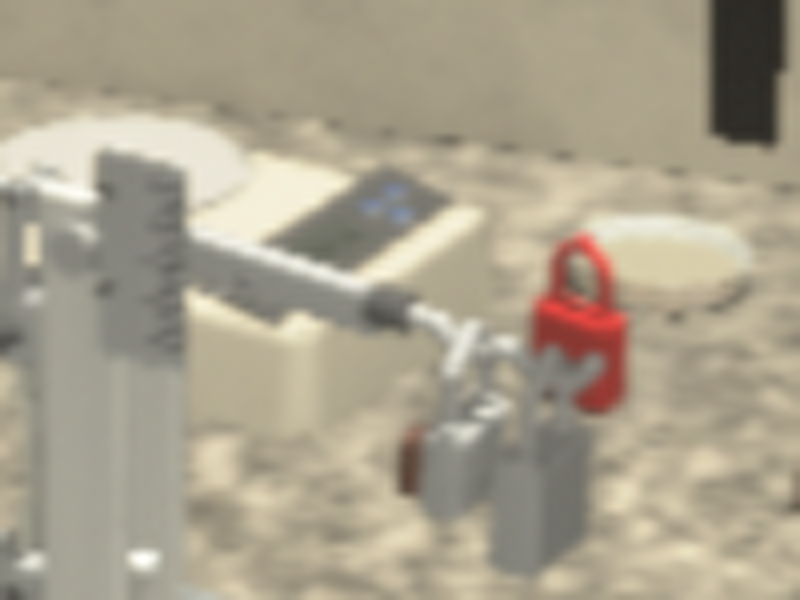

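The larger weight hangs by its bail in the outer dip at (550,360). The first weight is in the inner dip at (465,335), and the gripper is clear of everything. I'll let it settle a second, then hand in.

Call:
{"api": "arm_command", "payload": {"motion": [[72, 0, 0, 0, 0, 0, 0], [72, 0, 0, 0, 0, 0, 0], [72, 0, 0, 0, 0, 0, 0], [72, 0, 0, 0, 0, 0, 0], [72, 0, 0, 0, 0, 0, 0], [72, 0, 0, 0, 0, 0, 0], [72, 0, 0, 0, 0, 0, 0], [72, 0, 0, 0, 0, 0, 0]]}}

```text
time_s: 28.05
tcp_pos: [0.406, 0.0518, 0.3134]
ee_rot: [[0.981, -0.192, 0.0], [-0.192, -0.981, 0.0], [0.0, -0.0, -1.0]]
wrist_force: [-0.2, 0.1, -0.6]
gripper_width: 0.829
gripper_force: 0.0
```

```bash
python3 -c "
from station import finish_job
print(finish_job())"
```

```text
the job is handed in; nothing more can be done
None
```

The larger grey weight hangs by its bail in the outer dip, lowered slowly and let go only once the hook carried it; the first weight still hangs in its own dip, and the job was handed in at about 28 s with the gripper clear (side force on the hook briefly reached about 5 N while lowering; hook speed not measured).

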